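Put the gift-shop display row in order under the upper shelf

TASK

Tidy the display row on the lower shelf: the white tumbler, the kraft carton and the black jar must each stand upright in the middle of the card that has the colour of its own band (the tumbler now stands on the jar's yellow card), with the carton square to the shelf. Set them down gently, never dropped, rammed or tipped over, and leave the small white cup on the grey card and the mug, lampshade and tape dispenser on the table where they stand.

Things in the scene. Friction and masses are not known exactly. Their poses are not given: they have to be found in the camera images.
- shelf: Fixed display shelf, open at front, sides and back. Origin on the table (z 0) under the middle of the row; x to the back (away from the robot), y along the row. Dark grey lower board: top at z 30 mm, x -55 to +95, y -230 to +230 mm. Four cards lie on it at x 0, y -150, -50, +50, +150 mm, in an order that changes. Posts (radius 7 mm) at x +85, y -215, 0, +215 mm carry the upper board.
- upper_edge (a point): Middle of the lower front edge of the shelf's fixed pale-wood upper board, 12 mm behind the row line and 185 mm above the table. From this edge the board runs 83 mm to the back and 230 mm to each side, 15 mm thick; saucers on it reach 224 mm above the table. It overhangs the back half of the row. Axes as the shelf's.
- card_red: Flat red card, 84 x 84 mm, paper-thin, stuck on the lower board, its sides parallel to the shelf's. Origin at its centre, at the height of the board's top, axes parallel to the shelf's. The place of the tumbler. Empty at the start.
- card_green: As card_red but green: the place of the carton. Empty at the start.
- card_yellow: As card_red but yellow: the place of the jar. At the start the tumbler stands on it.
- card_grey: As card_red but grey: the small white cup stands on it and stays there.
- tumbler: White ceramic tumbler with a red band near its foot: round, straight-sided, diameter 64 mm, height 85 mm, wall 4 mm, open at the top, 0.15 to 0.29 kg. Starts on the yellow card. Upright. Origin at the centre of its underside, z up.
- carton: Closed kraft-brown gift carton with a green band near its foot, rigid, 60 x 60 mm, height 95 mm, 0.17 to 0.33 kg. Starts on the table, turned any way. Upright. Origin at the centre of its underside, z up. x and y are square to its side faces.
- jar: Black storage jar with a flush cork-coloured lid and a yellow band near its foot: round, straight-sided, closed, diameter 62 mm, height 105 mm, 0.19 to 0.37 kg. Starts on the table. Upright. Origin at the centre of its underside, z up.
- cup: Small plain white cup on the grey card, diameter 58 mm, height 72 mm, loose; to be left alone. Upright. Origin at the centre of its underside, z up.
- mug: Blue mug on the table, diameter 76 mm, height 88 mm, its handle sticks out at its +y side to about 73 mm from the axis; loose, to be left alone. Upright. Origin at the centre of its underside, z up.
- shade: Amber glass lampshade with a black neck on the table: foot diameter 90 mm, tapering from 12 mm up to a 40 mm neck from 85 mm up, height 130 mm; loose, to be left alone. Upright. Origin at the centre of its underside, z up.
- dispenser: Black desk tape dispenser on the table, 120 mm long (x) by 55 mm wide, height 61 mm at its roll; loose, to be left alone. Upright. Origin at the centre of its underside, z up.
Not all that is in view belongs to the job. What is shaped like the tumbler but pink or purple is not meant.

How it is judged (in metres and radians):
At the end, for the whole second after the job is handed in: Tumbler on the red card, carton on the green card, jar on the yellow card: each released, at rest, upright within 0.1 rad, standing on the board, its centre within 12 mm of its card's centre; the carton's sides within 0.17 rad of the shelf's; the small cup within 15 mm of where it started (horizontal distance between tumbler and card_red below 0.012 m and angle between each of tumbler, carton, jar's own z axis and vertical below 0.1 rad and z of tumbler in the frame of card_red between -0.006 and 0.006 m and linear speed of each of tumbler, carton, jar below 0.02 m/s and horizontal distance between carton and card_green below 0.012 m and z of carton in the frame of card_green between -0.006 and 0.006 m and horizontal distance between jar and card_yellow below 0.012 m and z of jar in the frame of card_yellow between -0.006 and 0.006 m and (angle between the x axis of carton and the x axis of shelf, either way round below 0.17 rad or angle between the x axis of carton and the y axis of shelf, either way round below 0.17 rad) and distance of cup from where it was at the start of the episode below 0.015 m); the robot touches nothing.
It fails at once if the small white cup is pushed more than 15 mm or tipped (distance of cup from where it was at the start of the episode above 0.015 m or angle between cup's own z axis and vertical above 0.3 rad).
It fails at once if the mug, lampshade or tape dispenser is pushed more than 25 mm or tipped (distance of any of mug, shade, dispenser from where it was at the start of the episode above 0.025 m or angle between any of mug, shade, dispenser's own z axis and vertical above 0.3 rad).
It fails at once if the tumbler, carton or jar is tipped more than 35 degrees (angle between any of tumbler, carton, jar's own z axis and vertical above 0.61 rad).
It fails at once if the tumbler, carton or jar is dropped or rammed on the shelf (over 40 N) (contact force between any of tumbler, carton, jar and shelf above 40 N).
It also fails if it takes over 72 s, if anything falls off the work surface, if the arm or the gripper's body presses on something with over 40 N, if the wrist force passes 120 N, or if a joint passes its speed limit or range.

ROBOT

A 6-joint arm with a two-finger parallel gripper is mounted at the origin on the work surface. World frame = base frame: x ahead of the robot, y to its left, z up, the work surface at z = 0. Lengths are in mm, angles in rad, forces in N, time in s.
With the tool pointing down it reaches from about 350 to 975 mm from the base axis. Payload 7.1 kg.
Tool frame: the origin (TCP) lies at the centre of the arm's flange, where the gripper is bolted on; the fingertips stand 182 mm ahead of it and the grasp point (between the pads) lies 163 mm ahead of it; z points along the fingers, y is the line along which they close (so a half turn about z gives the same grasp; the last joint's range is limited). The gripper opens to 88 mm and grips with 3 to 60 N. Pads are 20 mm wide; open, the fingers measure 115 mm over their backs; the gripper's body (75 mm by 178 mm) begins 61 mm behind the grasp point.
Start: joints at [-1.129, 0.423, 1.63, -0, 1.089, -0.019], TCP at [277.93, -559.787, 404.675] pointing down, gripper open.
Joint ranges: [-3, 3], [-0.9, 2.11], [0.09, 2.58], [-1.31, 4.45], [0.11, 2.69], [-2.54, 2.54]. Speed limits (rad/s): [2.39, 2.39, 3.01, 3.14, 3.14, 3.14].

INTERFACE

Orientations are given as a rotation vector (axis times angle).
In Python, from workcell import readout, get_image, ctrl gives the robot as it stands.
- The arm moves only by the tool step_arm, never from a script. Its argument "targets" is a list that holds one entry, the list of rows, each a list of 7 numbers: the shift along the world's x, y, z as a fraction of full scale, then the turn, a rotation vector about the world's x, y, z as a fraction of full scale, then the opening, from 0 (shut) to 1 (fully open). In form: [[[dx, dy, dz, wx, wy, wz, claw], ...]]. A call has exactly 5 rows; each row shifts and turns the commanded pose from where the row before left it; what a row does not reach is not made up. Full scale, the value 1, is 0.05 m for a shift and 4 degrees for a turn. A row lasts 1/8 s, in which the tool goes at most 62.5 mm and 10.7 degrees, less where a joint would pass 70% of its speed; a pose out of reach is approached as far as the arm can. A call with a number of a shift or a turn outside -1 to 1 is refused whole. A call with a gripper value outside its range is refused whole. The fingers move at their own pace and stop on an object; the grip force is fixed at half the most. Time passes only in rows, so rows that do not move let the fingers close, or fill a call up. It gives the time, the measured TCP pose, the force, the opening and the grip force at its end, in the units of the state.
- readout.get_obs(): the state, without advancing time (a new reading comes with each control period).
- get_image(name): name is "side" or "top"; returns a dict with "pixels" (480x640x3 uint8, red, green, blue), "intrinsics" (3x3 intrinsics, pixels), "extrinsics" (4x4, takes a point from world to camera coordinates). Camera axes: x right, y down, z forward; pixel columns grow to the right and rows downward; lengths in mm; the calibration is good to about 2 mm. A picture is of the moment at which its call begins. There is no depth.
- ctrl.close_job(): hands the job in; it is judged then, once.
The state is a dict: "t": time; "qpos": joint angles; "qvel": joint speeds; "joint_torque": joint torques, N m; "ee_pos": TCP position; "orientation": TCP orientation; "ft_force": force on the tool from outside, world axes, zero at the start; "moment": the same for the moment, N m; "width": finger opening in mm; "grasp_force": force on a finger pad.
Only numpy, scipy, OpenCV 4.12 (cv2) and the standard library are available. Lean on these libraries where they do the work, as an engineer would, in place of code of your own. Each camera call takes 0.05 s, during which the arm holds its last target. There are 200 camera calls.

## Working session

There is one attempt and no reset: what is moved stays moved. The work goes in short steps, Python scripts to look and compute and a tool call to move; the robot and the scene stay as the last step left them, time stands still between calls to the robot, and variables do not carry over. Pictures are saved under pics/ and viewed, at most 10 in all, crops included, and the job is handed in when it is done.

Besides the shell and the picture viewer there is one more tool, called after "Emit:" as name(argument=value, ...), one argument or row to a line, values as JSON. step_arm: Moves the arm, as the interface text tells. Shift numbers are shares of 0.05 m and turn numbers shares of 4 degrees, none past 1 either way. Its arguments: {"type":"object","properties":{"targets":{"type":"array"}},"required":["targets"]}

```bash
mkdir -p pics
cat > h.py <<'E'
import numpy as np, cv2
from workcell import readout, get_image, ctrl
def grab(n,save=None):
    d=get_image(n); im=np.array(d["pixels"])[:,:,::-1].copy()
    if save: cv2.imwrite("pics/"+save,im)
    return im,np.array(d["intrinsics"]),np.array(d["extrinsics"])
def ray(px,K,E,z):
    px=np.atleast_2d(np.float64(px)); R=E[:3,:3];c=-R.T@E[:3,3]
    d=(R.T@np.linalg.inv(K)@np.c_[px,np.ones(len(px))].T).T
    return c+d*((z-c[2])/d[:,2])[:,None]
def proj(P,K,E):
    P=np.atleast_2d(np.float64(P)); q=(K@(P@E[:3,:3].T+E[:3,3]).T).T
    return q[:,:2]/q[:,2:]
E
python3 - <<'E'
from h import *
print(readout.get_obs())
for n in("top","side"):
    im,K,E=grab(n,n+"0.png"); print(n,K.tolist(),(-E[:3,:3].T@E[:3,3]).round(),E[:3,:3].round(3).tolist())
E
```

```text
{'t': 0.0, 'qpos': array([-1.12897531e+00,  4.23856827e-01,  1.63071787e+00, -1.51099349e-05,
        1.08859243e+00, -1.90314248e-02]), 'qvel': array([-0.00012375,  0.00129108, -0.00030955,  0.00104722,  0.00080026,
        0.00108243]), 'joint_torque': array([ 6.82442387e-04, -5.44624865e+01, -2.73661441e+01,  6.44655456e-02,
        2.28404120e-02, -1.13409408e-04]), 'ee_pos': array([ 277.82515394, -559.53278854,  403.88054474]), 'orientation': array([-3.05705909e+00, -7.17175964e-01,  5.39218266e-04]), 'ft_force': array([ 0.65829773,  0.44629165, -0.2403971 ]), 'moment': array([ 0.0139484 , -0.00881908, -0.02698957]), 'grasp_force': 0.0, 'width': 87.59363924779073}
top [[566.9538747426022, 0.0, 319.6308094064867], [0.0, 566.9538747426022, 233.33622423495888], [0.0, 0.0, 1.0]] [ 359.   35. 1318.] [[0.036, -0.999, -0.003], [-0.975, -0.034, -0.218], [0.218, 0.01, -0.976]]
side [[459.1047808004575, 0.0, 321.22760634838136], [0.0, 459.1047808004575, 236.40224575157768], [0.0, 0.0, 1.0]] [409. 721. 648.] [[-0.946, -0.323, 0.013], [-0.195, 0.538, -0.82], [0.258, -0.779, -0.572]]
```

View pics/top0.png

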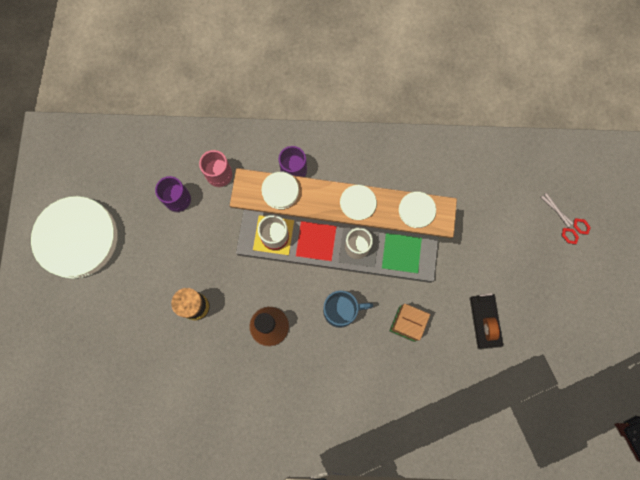

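View pics/side0.png

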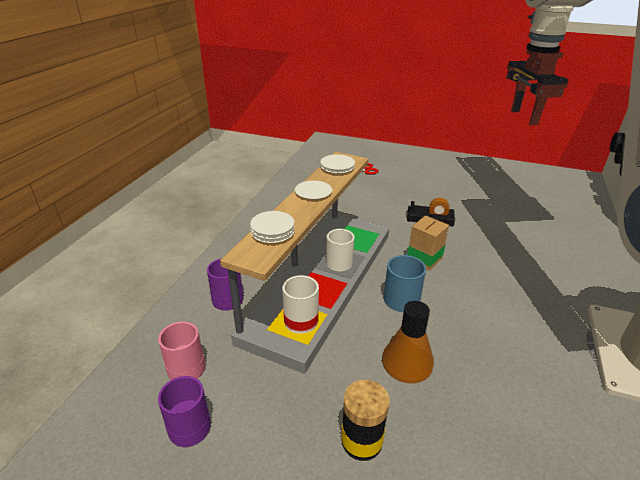

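The top view shows the row from left to right: yellow card with the tumbler (273,232), red (317,241), grey with the cup (358,242) and green (403,252). On the table are the jar (187,303), shade (268,325), mug (341,309), carton (411,321) and dispenser (487,320). The side view agrees, and the shelf's open front faces the robot.

```bash
cat >> h.py <<'E'
def blob(mask,near):
    cs,_=cv2.findContours(mask.astype(np.uint8),cv2.RETR_EXTERNAL,cv2.CHAIN_APPROX_NONE)
    cs=[c for c in cs if cv2.contourArea(c)>60]
    return min(cs,key=lambda c:np.hypot(*(c.reshape(-1,2).mean(0)-near)))
def hsv(im):
    return [a.astype(int) for a in cv2.split(cv2.cvtColor(im,cv2.COLOR_BGR2HSV))]
def cyl(c,K,E,z,r):   # far extreme and lateral middle of a silhouette cast on the top plane
    P=ray(c.reshape(-1,2),K,E,z)[:,:2]; C=(-E[:3,:3].T@E[:3,3])[:2]
    u=P.mean(0)-C; u/=np.hypot(*u); v=np.array([-u[1],u[0]])
    return u*((P@u).max()-r)+v*((P@v).max()+(P@v).min())/2, np.ptp(P@v)
def card(c,K,E):
    P=ray(c.reshape(-1,2),K,E,30)[:,:2].astype(np.float32); return cv2.minAreaRect(P)
def rel(p,S,yaw):
    c,s=np.cos(yaw),np.sin(yaw); d=np.array(p)-S; return np.array([c*d[0]+s*d[1],-s*d[0]+c*d[1]])
E
cat > m.py <<'E'
from h import *
im,K,E=grab("top"); h,s,v=hsv(im)
sat=(s>150)
R=card(blob(sat&((h<6)|(h>174))&(v>120),(317,241)),K,E); G=card(blob(sat&(h>45)&(h<75)&(v>70),(403,252)),K,E)
print("red",R,"green",G)
w=(s<60)&(v>140)
for n,p,z,r in(("tum",(273,232),115,32),("cup",(358,242),102,29)):
    c=blob(w,p); print(n,cv2.boundingRect(c),cyl(c,K,E,z,r))
hh,ss,vv=[a[303,187] for a in(h,s,v)];print("cork",hh,ss,vv,"kraft",h[318,408],s[318,408],v[318,408],h[332,425],s[332,425],v[332,425],"tablehsv",h[400,150],s[400,150],v[400,150])
br=(s>90)&(h>5)&(h<25)&(v>90)
c=blob(cv2.morphologyEx(br.astype(np.uint8),cv2.MORPH_CLOSE,np.ones((3,3))),(187,303)); P=ray(c.reshape(-1,2),K,E,105)[:,:2]; print("jar",cv2.boundingRect(c),cyl(c,K,E,105,31),cv2.minEnclosingCircle(P.astype(np.float32)))
c=blob(cv2.morphologyEx((br&(v>110)).astype(np.uint8),cv2.MORPH_CLOSE,np.ones((3,3))),(411,321)); P=ray(c.reshape(-1,2),K,E,95)[:,:2]; print("carton",cv2.boundingRect(c),cv2.minAreaRect(P.astype(np.float32)))
c=blob((h>95)&(h<115)&(s>90),(341,309)); print("mug",cv2.boundingRect(c),cyl(c,K,E,88,38))
print("mug handle",ray((376,306),K,E,44),"shade neck",ray((264,323),K,E,130),"disp",ray((487,321),K,E,30))
cv2.imwrite("pics/crop.png",cv2.resize(im[200:360,150:450],None,fx=2.6,fy=2.6,interpolation=cv2.INTER_CUBIC))
E
python3 m.py
```

```text
Traceback (most recent call last):
  File "m.py", line 4, in <module>
    R=card(blob(sat&((h<6)|(h>174))&(v>120),(317,241)),K,E); G=card(blob(sat&(h>45)&(h<75)&(v>70),(403,252)),K,E)
                                                                    ~~~~^^^^^^^^^^^^^^^^^^^^^^^^^^^^^^^^^^^^
  File "h.py", line 17, in blob
    return min(cs,key=lambda c:np.hypot(*(c.reshape(-1,2).mean(0)-near)))
ValueError: min() iterable argument is empty
```

```bash
sed -i 's/^sat=.*/sat=(s>110); print("green",h[252,403],s[252,403],v[252,403])/; s/(h>45)&(h<75)&(v>70)/(h>40)\&(h<85)\&(v>40)/' m.py; python3 m.py
```

```text
green 64 145 156
red ((630.2169189453125, 57.27354431152344), (85.11141204833984, 85.45298767089844), 83.77644348144531) green ((608.577880859375, -141.9435272216797), (81.58201599121094, 81.675048828125), 83.77349090576172)
tum (258, 215, 29, 29) (array([634.90679857, 151.85575767]), np.float64(62.040962680121524))
cup (345, 228, 28, 28) (array([618.86863633, -38.28651911]), np.float64(59.51021868861443))
cork 15 140 212 kraft 14 137 177 18 34 74 tablehsv 20 42 144
jar (171, 288, 38, 32) (array([470.22845595, 328.94419335]), np.float64(62.63821600863071)) ((467.2586975097656, 319.93231201171875), 40.5169563293457)
carton (394, 304, 36, 36) ((447.1009521484375, -155.4484100341797), (61.70535659790039, 62.48418045043945), 68.62694549560547)Traceback (most recent call last):
  File "m.py", line 13, in <module>
    c=blob((h>95)&(h<115)&(s>90),(341,309)); print("mug",cv2.boundingRect(c),cyl(c,K,E,88,38))
  File "h.py", line 17, in blob
    return min(cs,key=lambda c:np.hypot(*(c.reshape(-1,2).mean(0)-near)))
ValueError: min() iterable argument is empty
```

Emit:
step_arm(
  targets=[
    [[0.4,0.73,0,0,0,-1,1],[0.4,0.73,0,0,0,-1,1],[0.4,0.73,0,0,0,-1,1],[0.4,0.73,0,0,0,-1,1],[0.4,0.73,0,0,0,-1,1]],
  ],
)

```text
t: 0.82
ee_pos: [378.4, -376.0, 404.6]
orientation: [-3.137, -0.172, 0.0]
ft_force: [-0.0, -0.0, -0.4]
width: 87.8
grasp_force: 0.0
```

Emit:
step_arm(
  targets=[
    [[0.4,0.73,0,0,0,-1,1],[0.4,0.73,0,0,0,-1,1],[0.4,0.73,0,0,0,-1,1],[0.4,0.73,0,0,0,-0.16,1],[0.4,0.73,0,-0.108,-0.994,0,1]],
  ],
)

```text
t: 1.45
ee_pos: [478.7, -193.5, 404.6]
orientation: [3.131, -0.171, 0.111]
ft_force: [-0.2, -0.1, 0.0]
width: 87.8
grasp_force: 0.0
```

Emit:
step_arm(
  targets=[
    [[0,0.73,0,-0.108,-0.994,0,1],[0,0.73,0,-0.108,-0.994,0,1],[0,0.73,0,-0.108,-0.994,0,1],[0,0.73,0,-0.108,-0.994,0,1],[0,0.73,0,-0.108,-0.994,0,1]],
  ],
)

```text
t: 2.08
ee_pos: [477.7, -11.1, 404.8]
orientation: [3.046, -0.166, 0.651]
ft_force: [-0.0, 0.6, 0.0]
width: 87.8
grasp_force: 0.0
```

```bash
cat > s.py <<'E'
from h import *
from scipy.spatial.transform import Rotation as Ro
o=readout.get_obs(); R=Ro.from_rotvec(o["orientation"]); M=R.as_matrix()
print("t",round(o["t"],2),"q",o["qpos"].round(2),"tcp",o["ee_pos"].round(1),"grasp pt",(o["ee_pos"]+163*M[:,2]).round(1),"z",M[:,2].round(3),"y",M[:,1].round(3),"w",round(o["width"],1),"F",o["ft_force"].round(1))
E
python3 s.py
python3 - <<'E'
from h import *
im,K,E=cv2.imread("pics/top0.png"),*grab("top")[1:]
for n,p,z in(("mug",(340,305),88),("handle",(376,306),44),("neck",(264,323),130),("disp",(487,321),30),("jarlid",(187,303),105)): print(n,ray(p,K,E,z).round())
E
```

```text
t 2.08 q [-0.04  0.14  2.06 -0.05  0.52  1.68] tcp [477.7 -11.1 404.8] grasp pt [544.  -18.3 256. ] z [ 0.407 -0.044 -0.913] y [-0.109 -0.994 -0.001] w 87.8 F [-0.   0.6  0. ]
mug [[477.  -2.  88.]]
handle [[482. -84.  44.]]
neck [[430. 156. 130.]]
disp [[ 459. -335.   30.]]
jarlid [[468. 325. 105.]]
```

Emit:
step_arm(
  targets=[
    [[0.03,0.72,0,-0.108,-0.994,0,1],[0.03,0.72,0,-0.108,-0.994,0,1],[0.03,0.72,-0.4,-0.081,-0.746,0,1],[0.03,0.72,-0.8,0,0,0,1],[0.03,0.7,-0.9,0,0,0,1]],
  ],
)

```text
t: 2.75
ee_pos: [503.1, 139.7, 329.2]
orientation: [3.016, -0.126, 0.851]
ft_force: [-0.3, -0.5, -0.3]
width: 87.7
grasp_force: 0.0
```

```bash
python3 s.py
python3 - <<'E'
from h import *
im,K,E=grab("side","side1.png"); h,s,v=hsv(im)
# red-band foot check from the side picture: bottom-most outline of band cast on z 30 plane etc.
c=blob((s>110)&((h<6)|(h>174))&(v>60)&(np.add.outer(np.arange(480)*1,np.zeros(640))>310),(300,322))
print(cv2.boundingRect(c)); P=c.reshape(-1,2)
C=(-E[:3,:3].T@E[:3,3])[:2]
Q=ray(P,K,E,30)[:,:2]; u=Q.mean(0)-C;u/=np.hypot(*u);w=np.array([-u[1],u[0]])
print("near foot+32:",u*((Q@u).min()+32)+w*((Q@w).max()+(Q@w).min())/2,np.ptp(Q@w))
E
```

```text
t 2.75 q [ 0.29  0.33  2.06 -0.66  0.29  2.54] tcp [503.1 139.7 329.2] grasp pt [588.1 135.4 190.2] z [ 0.522 -0.027 -0.853] y [-0.079 -0.997 -0.017] w 87.7 F [-0.3 -0.5 -0.3]
(284, 313, 34, 18)
near foot+32: [637.78824787 144.4494419 ] 62.53422918923718
```

View pics/side1.png

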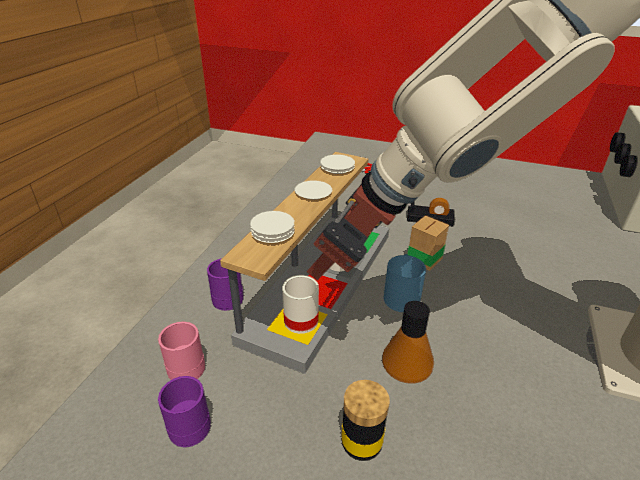

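The picture shows the gripper short of the tumbler because joint 6 hit its limit. I'll flip the tool half a turn about its own axis, since the grasp is the same that way.

Emit:
step_arm(
  targets=[
    [[-0.4,0,0.4,-0.522,0.027,0.853,1],[-0.4,0,0.4,-0.522,0.027,0.853,1],[0,0,0,-0.522,0.027,0.853,1],[0,0,0,-0.522,0.027,0.853,1],[0,0,0,-0.522,0.027,0.853,1]],
  ],
)

```text
t: 3.42
ee_pos: [463.3, 138.1, 370.5]
orientation: [2.906, 0.383, 0.815]
ft_force: [-0.2, 0.1, -0.6]
width: 87.7
grasp_force: 0.0
```

Emit:
step_arm(
  targets=[
    [[0,0,0,-0.522,0.027,0.853,1],[0,0,0,-0.522,0.027,0.853,1],[0,0,0,-0.522,0.027,0.853,1],[0,0,0,-0.522,0.027,0.853,1],[0,0,0,-0.522,0.027,0.853,1]],
  ],
)

```text
t: 4.05
ee_pos: [463.3, 138.1, 370.4]
orientation: [2.72, 0.859, 0.755]
ft_force: [0.4, -0.9, -0.1]
width: 88.2
grasp_force: 0.0
```

Emit:
step_arm(
  targets=[
    [[0,0,0,-0.522,0.027,0.853,1],[0,0,0,-0.522,0.027,0.853,1],[0,0,0,-0.522,0.027,0.853,1],[0,0,0,-0.522,0.027,0.853,1],[0,0,0,-0.522,0.027,0.853,1]],
  ],
)

```text
t: 4.68
ee_pos: [463.3, 138.1, 370.4]
orientation: [2.468, 1.286, 0.678]
ft_force: [-0.9, 0.2, 0.5]
width: 87.5
grasp_force: 0.0
```

```bash
python3 s.py
```

```text
t 4.67 q [ 0.31  0.21  2.11 -0.56  0.36  1.4 ] tcp [463.3 138.1 370.4] grasp pt [548.5 133.7 231.5] z [ 0.523 -0.027 -0.852] y [ 0.694 -0.566  0.444] w 87.5 F [-0.9  0.2  0.5]
```

Emit:
step_arm(
  targets=[
    [[0,0,0,-0.522,0.027,0.852,1],[0,0,0,-0.522,0.027,0.852,1],[0,0,0,-0.522,0.027,0.852,1],[0,0,0,-0.522,0.027,0.852,1],[0,0,0,-0.522,0.027,0.852,1]],
  ],
)

```text
t: 5.3
ee_pos: [463.3, 138.1, 370.4]
orientation: [2.161, 1.66, 0.586]
ft_force: [0.2, -0.4, 0.7]
width: 88.0
grasp_force: 0.0
```

Emit:
step_arm(
  targets=[
    [[0,0,0,-0.522,0.027,0.852,1],[0,0,0,-0.522,0.027,0.852,1],[0,0,0,-0.522,0.027,0.852,1],[0,0,0,-0.522,0.027,0.852,1],[0,0,0,-0.522,0.027,0.852,1]],
  ],
)

```text
t: 5.92
ee_pos: [463.3, 138.1, 370.4]
orientation: [1.807, 1.974, 0.481]
ft_force: [-0.6, -0.3, -0.4]
width: 87.8
grasp_force: 0.0
```

Emit:
step_arm(
  targets=[
    [[0,0,0,-0.522,0.027,0.852,1],[0,0,0,-0.522,0.027,0.852,1],[0,0,0,-0.522,0.027,0.852,1],[0,0,0,-0.522,0.027,0.852,1],[0,0,0,-0.522,0.027,0.852,1]],
  ],
)

```text
t: 6.55
ee_pos: [463.3, 138.1, 370.4]
orientation: [1.417, 2.226, 0.367]
ft_force: [-0.3, -0.2, -0.3]
width: 87.6
grasp_force: 0.0
```

Emit:
step_arm(
  targets=[
    [[0,0,0,-0.522,0.027,0.852,1],[0,0,0,-0.522,0.027,0.852,1],[0,0,0,-0.522,0.027,0.852,1],[0,0,0,-0.522,0.027,0.852,1],[0,0,0,-0.522,0.027,0.852,1]],
  ],
)

```text
t: 7.18
ee_pos: [463.3, 138.1, 370.4]
orientation: [0.999, 2.414, 0.247]
ft_force: [0.2, 0.2, 0.2]
width: 87.7
grasp_force: 0.0
```

Emit:
step_arm(
  targets=[
    [[0,0,0,-0.522,0.027,0.852,1],[0,0,0,-0.522,0.027,0.852,1],[0,0,0,-0.522,0.027,0.852,1],[0,0,0,-0.522,0.027,0.852,1],[0,0,0,-0.522,0.027,0.852,1]],
  ],
)

```text
t: 7.8
ee_pos: [463.3, 138.1, 370.4]
orientation: [0.562, 2.535, 0.121]
ft_force: [-0.1, 0.2, 0.2]
width: 88.0
grasp_force: 0.0
```

```bash
cat >> s.py <<'E'
import sys
if len(sys.argv)>4:  # goal grasp point, tool heading deg -> total shift/turn in row units
    g=np.array(list(map(float,sys.argv[1:4]))); ya=np.radians(float(sys.argv[4])); T=np.radians(35)
    z=np.array([np.sin(T)*np.cos(ya),np.sin(T)*np.sin(ya),-np.cos(T)]); y=np.array([-np.sin(ya),np.cos(ya),0])
    G=np.c_[np.cross(y,z),y,z]; w=Ro.from_matrix(G@M.T).as_rotvec()
    print("goal tcp",(g-163*z).round(1),"shift rows",((g-163*z-o["ee_pos"])/50).round(3),"turn rows",(np.degrees(w)/4).round(3))
E
python3 s.py 578.8 157.2 162 -6.2
```

```text
t 7.8 q [ 0.31  0.21  2.1  -0.56  0.36 -0.34] tcp [463.3 138.1 370.4] grasp pt [548.4 133.7 231.4] z [ 0.522 -0.027 -0.853] y [0.367 0.909 0.196] w 88.0 F [-0.1  0.2  0.2]
goal tcp [485.9 167.3 295.5] shift rows [ 0.451  0.584 -1.497] turn rows [-3.074 -0.619  3.8  ]
```

Emit:
step_arm(
  targets=[
    [[0.09,0.117,-0.3,-0.615,-0.124,0.76,1],[0.09,0.117,-0.3,-0.615,-0.124,0.76,1],[0.09,0.117,-0.3,-0.615,-0.124,0.76,1],[0.09,0.117,-0.3,-0.615,-0.124,0.76,1],[0.09,0.117,-0.3,-0.615,-0.124,0.76,1]],
  ],
)

```text
t: 8.43
ee_pos: [486.2, 167.6, 295.0]
orientation: [0.137, 2.527, -0.043]
ft_force: [0.0, -0.6, -0.4]
width: 88.0
grasp_force: 0.0
```

```bash
python3 s.py 635.5 151 80 -6.2
```

```text
t 8.43 q [ 0.38  0.39  2.1  -1.24  0.29  0.06] tcp [486.2 167.6 295. ] grasp pt [579.2 157.5 161.5] z [ 0.571 -0.062 -0.819] y [0.108 0.994 0.   ] w 88.0 F [ 0.  -0.6 -0.4]
goal tcp [542.6 161.1 213.5] shift rows [ 1.128 -0.13  -1.629] turn rows [0.001 0.011 0.002]
```

```bash
cat > ik.py <<'E'
from h import *
from scipy.spatial.transform import Rotation as Ro
from scipy.optimize import least_squares as LS
D=[([-1.129,.4239,1.6307,0,1.0886],[277.8,-559.5,403.9]),([-.04,.14,2.06,-.05,.52],[477.7,-11.1,404.8]),([.29,.33,2.06,-.66,.29],[503.1,139.7,329.2]),([.31,.21,2.11,-.56,.36],[463.3,138.1,370.4]),([.31,.21,2.10,-.56,.36],[463.3,138.1,370.4]),(list(readout.get_obs()["qpos"][:5]),list(readout.get_obs()["ee_pos"]))]
def fk(q,p):
    a,h,L1,L2,e,d=p
    B=Ro.from_euler('z',q[0]); A=B*Ro.from_euler('y',q[1]); F=A*Ro.from_euler('y',q[2]); W=F*Ro.from_euler('ZY',[q[3],q[4]])
    return B.apply([a,0,h])+A.apply([0,0,L1])+F.apply([e,0,L2])+W.apply([0,0,d]),W
f=LS(lambda p:np.r_[np.concatenate([fk(q,p)[0]-x for q,x in D]),.05*(p-[0,330,400,400,0,100])],[0,330,400,400,0,100.])
P=f.x
def ik(g,head,tilt,q0):
    T,y=np.radians([tilt,head]); z=np.array([np.sin(T)*np.cos(y),np.sin(T)*np.sin(y),-np.cos(T)])
    t=np.array(g)-163*z
    def r(q):
        x,W=fk(q,P); return np.r_[(x-t)/200,W.as_matrix()[:,2]-z]
    s=LS(r,q0,bounds=([-3,-.9,.09,-1.31,.11],[3,2.11,2.58,4.45,2.69])); return s.x.round(2),round(s.cost*2,5)
if __name__=="__main__":
    print(P.round(),np.abs(f.fun[:18]).max())
    for n,g,hs in(("tum",(635.5,151,80),(-6.2,5)),("red",(630,57,80),(-6.2,)),("yel",(641,157,95),(-6.2,5)),("green",(608.6,-142,90),(-6.2,)),("carton",(447,-155,60),(-21.4,68.6)),("jar",(470,329,65),(-6.2,35,60))):
        for hd in hs:
            for ti in(28,35,60,70): print(n,hd,ti,*[ik(g,hd,ti,q) for q in([np.arctan2(g[1],g[0]),.5,2,-.5,.5],[np.arctan2(g[1],g[0]),.5,2,3.3,.5])])
E
python3 ik.py
```

```text
[ 62. 243. 507. 420.  39.  68.] 10.730066454877658
tum -6.2 28 (array([ 0.3 ,  0.61,  1.95, -0.99,  0.22]), np.float64(0.0)) (array([0.29, 0.63, 1.98, 4.45, 0.16]), np.float64(0.01732))
tum -6.2 35 (array([ 0.32,  0.61,  1.98, -1.31,  0.23]), np.float64(0.00802)) (array([0.32, 0.62, 2.01, 4.45, 0.25]), np.float64(5e-05))
tum -6.2 60 (array([ 0.38,  0.64,  2.02, -1.31,  0.36]), np.float64(0.36865)) (array([0.38, 0.75, 2.15, 3.71, 0.84]), np.float64(0.0))
tum -6.2 70 (array([ 0.42,  0.69,  2.02, -1.31,  0.47]), np.float64(0.64195)) (array([0.39, 0.84, 2.17, 3.67, 1.11]), np.float64(0.0))
tum 5 28 (array([ 0.26,  0.61,  1.96, -0.75,  0.12]), np.float64(0.0)) (array([0.27, 0.62, 1.99, 4.45, 0.11]), np.float64(0.00863))
tum 5 35 (array([ 0.27,  0.6 ,  2.  , -1.31,  0.11]), np.float64(0.01024)) (array([0.27, 0.62, 2.03, 3.94, 0.15]), np.float64(0.0))
tum 5 60 (array([ 0.29,  0.62,  2.05, -1.31,  0.11]), np.float64(0.40282)) (array([0.3 , 0.75, 2.19, 3.39, 0.84]), np.float64(0.0))
tum 5 70 (array([ 0.29,  0.65,  2.05, -1.31,  0.11]), np.float64(0.70709)) (array([0.31, 0.84, 2.21, 3.37, 1.13
[... 4212 characters left out ...]
loat64(0.596)) (array([0.61, 0.79, 2.38, 3.14, 1.07]), np.float64(0.0))
jar 35 70 (array([ 0.64,  0.59,  2.21, -1.31,  0.11]), np.float64(0.95451)) (array([0.61, 0.92, 2.39, 3.14, 1.39]), np.float64(0.0))
jar 60 28 (array([0.51, 0.58, 2.14, 1.58, 0.24]), np.float64(0.0)) (array([0.51, 0.58, 2.14, 1.58, 0.24]), np.float64(0.0))
jar 60 35 (array([0.49, 0.6 , 2.19, 2.08, 0.36]), np.float64(0.0)) (array([0.49, 0.6 , 2.19, 2.08, 0.36]), np.float64(0.0))
jar 60 60 (array([0.4 , 0.78, 2.31, 2.47, 1.01]), np.float64(0.0)) (array([0.4 , 0.78, 2.31, 2.47, 1.01]), np.float64(0.0))
jar 60 70 (array([0.37, 0.9 , 2.32, 2.48, 1.28]), np.float64(0.0)) (array([0.37, 0.9 , 2.32, 2.48, 1.28]), np.float64(0.0))
```

```bash
cat > plan.py <<'E'
from ik import *
import sys
# joint-space swing to the other wrist side; prints rows (shift/50mm, turn/4deg)
o=readout.get_obs(); q=o["qpos"]; R0=Ro.from_rotvec(o["orientation"])
def full(q): x,W=fk(q[:5],P); return x,W*Ro.from_euler('z',q[5])
off=(full(q)[1].inv()*R0)   # constant flange offset
print("offset",off.as_rotvec().round(3))
g=list(map(float,sys.argv[1:4])); tilt,head,N,rows=map(float,sys.argv[4:8])
qg,c=ik(g,head,tilt,[np.arctan2(g[1],g[0]),.5,2,3.6,.5])
T,y=np.radians([tilt,head]); z=np.array([np.sin(T)*np.cos(y),np.sin(T)*np.sin(y),-np.cos(T)]); best=[]
for sg in(1,-1):
    yy=sg*np.array([-np.sin(y),np.cos(y),0]); G=Ro.from_matrix(np.c_[np.cross(yy,z),yy,z])
    W=fk(qg,P)[1]; a=(W.inv()*G*off.inv()).as_rotvec()[2]; best.append(a)
print("goal q",qg,c,"q6 options",np.round(best,2))
q6=min(best,key=lambda a:abs(a-float(sys.argv[8])))
Q=np.linspace(q,np.r_[qg,q6],int(N)+1); X=[full(k) for k in Q]
for i in range(int(rows)):
    d=(X[i+1][0]-X[i][0])/50; w=np.degrees((X[i+1][1]*off*(X[i][1]*off).inv()).as_rotvec())/4
    print(np.r_[d,w].round(2).tolist(),end=",\n" if i%5<4 else "\n\n")
E
python3 plan.py 561 159 237 48 -6.2 50 25 -2.0
```

```text
offset [ 0.    -0.     1.571]
goal q [0.42 0.25 2.2  4.45 0.39] 0.00164 q6 options [ 0.64 -2.5 ]
[-0.06, 0.0, -0.01, 0.49, 0.4, -0.69],
[-0.06, 0.01, -0.01, 0.51, 0.4, -0.68],
[-0.06, 0.01, -0.01, 0.53, 0.4, -0.66],
[-0.06, 0.02, -0.01, 0.55, 0.4, -0.65],
[-0.06, 0.02, -0.0, 0.57, 0.39, -0.64]

[-0.06, 0.03, -0.0, 0.59, 0.38, -0.63],
[-0.06, 0.03, 0.0, 0.61, 0.37, -0.62],
[-0.05, 0.03, 0.0, 0.63, 0.36, -0.61],
[-0.05, 0.04, 0.01, 0.65, 0.34, -0.6],
[-0.05, 0.04, 0.01, 0.66, 0.33, -0.59]

[-0.04, 0.04, 0.01, 0.68, 0.31, -0.59],
[-0.04, 0.04, 0.02, 0.69, 0.28, -0.58],
[-0.04, 0.05, 0.02, 0.7, 0.26, -0.58],
[-0.03, 0.05, 0.02, 0.71, 0.24, -0.58],
[-0.03, 0.05, 0.03, 0.72, 0.21, -0.59]

[-0.02, 0.05, 0.03, 0.73, 0.19, -0.59],
[-0.02, 0.05, 0.03, 0.73, 0.16, -0.6],
[-0.01, 0.04, 0.03, 0.73, 0.14, -0.6],
[-0.01, 0.04, 0.04, 0.73, 0.12, -0.61],
[-0.01, 0.04, 0.04, 0.72, 0.09, -0.63]

[-0.0, 0.04, 0.04, 0.71, 0.07, -0.64],
[0.0, 0.03, 0.04, 0.7, 0.05, -0.65],
[0.01, 0.03, 0.04, 0.69, 0.03, -0.67],
[0.01, 0.02, 0.05, 0.68, 0.02, -0.68],
[0.01, 0.02, 0.05, 0.66, 0.0, -0.7]
```

```bash
python3 - <<'E'
from ik import *
for n,g,h in(("pre",(555,120,240),0),("tumpre",(575,155,165),0),("tum",(635.5,151,80),0),("red",(630,57,80),0),("yel",(641,157,95),0),("green",(608.6,-142,85),-6.2),("carton",(447,-155,60),-21.4),("jar",(470,329,65),20)):
    print(n,ik(g,h,50,[np.arctan2(g[1],g[0]),.5,2,3.5,.5]))
E
python3 plan.py 555 120 240 50 0 46 25 -2.0
```

```text
pre (array([0.31, 0.2 , 2.26, 4.1 , 0.29]), np.float64(0.0))
tumpre (array([0.37, 0.42, 2.25, 3.82, 0.46]), np.float64(0.0))
tum (array([0.32, 0.68, 2.13, 3.61, 0.56]), np.float64(0.0))
red (array([0.13, 0.66, 2.19, 3.32, 0.59]), np.float64(0.0))
yel (array([0.33, 0.65, 2.11, 3.66, 0.52]), np.float64(0.0))
green (array([-0.28,  0.65,  2.21,  2.91,  0.59]), np.float64(0.0))
carton (array([-0.31,  0.74,  2.57,  3.2 ,  1.04]), np.float64(0.0))
jar (array([0.72, 0.69, 2.31, 3.57, 0.74]), np.float64(0.0))
offset [ 0.    -0.     1.571]
goal q [0.31 0.2  2.26 4.1  0.29] 0.0 q6 options [ 0.83 -2.31]
[-0.06, -0.02, -0.01, 0.53, 0.41, -0.73],
[-0.06, -0.02, -0.0, 0.55, 0.4, -0.72],
[-0.06, -0.01, -0.0, 0.57, 0.39, -0.71],
[-0.06, -0.01, -0.0, 0.59, 0.39, -0.69],
[-0.06, -0.0, 0.0, 0.61, 0.37, -0.68]

[-0.06, 0.0, 0.0, 0.63, 0.36, -0.67],
[-0.06, 0.01, 0.01, 0.65, 0.34, -0.67],
[-0.05, 0.01, 0.01, 0.66, 0.33, -0.66],
[-0.05, 0.01, 0.01, 0.68, 0.3, -0.65],
[-0.05, 0.01, 0.01, 0.69, 0.28, -0.65]

[-0.04, 0.02, 0.02, 0.7, 0.26, -0.65],
[-0.04, 0.02, 0.02, 0.71, 0.24, -0.65],
[-0.04, 0.02, 0.02, 0.72, 0.21, -0.65],
[-0.03, 0.02, 0.03, 0.72, 0.19, -0.65],
[-0.03, 0.02, 0.03, 0.72, 0.16, -0.66]

[-0.02, 0.02, 0.03, 0.72, 0.14, -0.67],
[-0.02, 0.02, 0.03, 0.72, 0.12, -0.67],
[-0.02, 0.01, 0.04, 0.72, 0.09, -0.68],
[-0.01, 0.01, 0.04, 0.71, 0.07, -0.69],
[-0.01, 0.01, 0.04, 0.7, 0.05, -0.71]

[-0.0, 0.0, 0.04, 0.69, 0.04, -0.72],
[-0.0, 0.0, 0.04, 0.67, 0.02, -0.73],
[0.0, -0.0, 0.04, 0.66, 0.01, -0.75],
[0.0, -0.01, 0.04, 0.64, -0.0, -0.76],
[0.01, -0.01, 0.04, 0.63, -0.01, -0.77]
```

Emit:
step_arm(
  targets=[
    [[-0.06,-0.02,0.2,0.53,0.41,-0.73,1],[-0.06,-0.02,0.2,0.55,0.4,-0.72,1],[-0.06,-0.01,0.2,0.57,0.39,-0.71,1],[-0.06,-0.01,0.2,0.59,0.39,-0.69,1],[-0.06,0,0.2,0.61,0.37,-0.68,1]],
  ],
)

```text
t: 9.05
ee_pos: [470.8, 164.4, 345.7]
orientation: [0.546, 2.634, 0.107]
ft_force: [0.2, -0.5, -0.1]
width: 87.8
grasp_force: 0.0
```

Emit:
step_arm(
  targets=[
    [[-0.06,0,0,0.63,0.36,-0.67,1],[-0.06,0.01,0,0.65,0.34,-0.67,1],[-0.05,0.01,0,0.66,0.33,-0.66,1],[-0.05,0.01,0,0.68,0.3,-0.65,1],[-0.05,0.01,0,0.69,0.28,-0.65,1]],
  ],
)

```text
t: 9.68
ee_pos: [457.3, 166.4, 345.4]
orientation: [0.954, 2.661, 0.321]
ft_force: [0.1, -0.1, 0.2]
width: 87.8
grasp_force: 0.0
```

Emit:
step_arm(
  targets=[
    [[-0.04,0.02,0,0.7,0.26,-0.65,1],[-0.04,0.02,0,0.71,0.24,-0.65,1],[-0.04,0.02,0,0.72,0.21,-0.65,1],[-0.03,0.02,0,0.72,0.19,-0.65,1],[-0.03,0.02,0,0.72,0.16,-0.66,1]],
  ],
)

```text
t: 10.3
ee_pos: [448.3, 171.5, 345.4]
orientation: [1.354, 2.584, 0.587]
ft_force: [-0.9, 0.1, 0.5]
width: 88.0
grasp_force: 0.0
```

Emit:
step_arm(
  targets=[
    [[-0.02,0.02,0,0.72,0.14,-0.67,1],[-0.02,0.02,0,0.72,0.12,-0.67,1],[-0.02,0.01,0,0.72,0.09,-0.68,1],[-0.01,0.01,0,0.71,0.07,-0.69,1],[-0.01,0.01,0,0.7,0.05,-0.71,1]],
  ],
)

```text
t: 10.92
ee_pos: [444.4, 175.0, 345.4]
orientation: [1.729, 2.384, 0.874]
ft_force: [-0.6, -0.5, -0.3]
width: 87.9
grasp_force: 0.0
```

```bash
python3 s.py; python3 plan.py 555 120 240 50 0 27 27 -2.3
```

```text
t 10.93 q [ 0.27  0.25  2.14  0.89  0.38 -0.82] tcp [444.4 175.  345.4] grasp pt [505.3 240.5 209.1] z [ 0.374  0.402 -0.836] y [0.853 0.206 0.48 ] w 87.9 F [-0.6 -0.5 -0.3]
offset [-0.     0.     1.571]
goal q [0.33 0.22 2.27 4.07 0.32] 0.0 q6 options [ 0.88 -2.26]
[-0.01, 0.07, 0.03, 0.79, 0.03, -0.59],
[-0.01, 0.06, 0.03, 0.77, 0.01, -0.61],
[0.0, 0.05, 0.03, 0.75, -0.01, -0.63],
[0.0, 0.04, 0.04, 0.73, -0.02, -0.66],
[0.01, 0.03, 0.04, 0.7, -0.03, -0.68]

[0.01, 0.02, 0.04, 0.67, -0.03, -0.71],
[0.01, 0.01, 0.03, 0.65, -0.03, -0.73],
[0.02, 0.0, 0.03, 0.62, -0.03, -0.75],
[0.02, -0.01, 0.03, 0.59, -0.02, -0.77],
[0.02, -0.02, 0.03, 0.56, -0.01, -0.79]

[0.01, -0.02, 0.02, 0.54, 0.0, -0.81],
[0.01, -0.03, 0.02, 0.51, 0.02, -0.83],
[0.01, -0.04, 0.01, 0.48, 0.04, -0.84],
[0.01, -0.05, 0.01, 0.46, 0.06, -0.86],
[0.0, -0.06, 0.0, 0.44, 0.08, -0.87]

[-0.0, -0.06, -0.0, 0.42, 0.11, -0.87],
[-0.01, -0.07, -0.01, 0.4, 0.13, -0.88],
[-0.02, -0.07, -0.02, 0.39, 0.16, -0.88],
[-0.02, -0.07, -0.02, 0.37, 0.19, -0.88],
[-0.03, -0.07, -0.03, 0.36, 0.22, -0.88]

[-0.04, -0.07, -0.03, 0.36, 0.25, -0.88],
[-0.04, -0.07, -0.04, 0.35, 0.28, -0.87],
[-0.05, -0.07, -0.04, 0.35, 0.31, -0.86],
[-0.06, -0.07, -0.05, 0.35, 0.33, -0.85],
[-0.07, -0.07, -0.05, 0.36, 0.36, -0.84]

[-0.07, -0.06, -0.06, 0.36, 0.38, -0.83],
[-0.08, -0.06, -0.06, 0.37, 0.4, -0.82],
```

Working as planned, so I continue the swing.

Emit:
step_arm(
  targets=[
    [[-0.01,0.07,0.03,0.79,0.03,-0.59,1],[-0.01,0.06,0.03,0.77,0.01,-0.61,1],[0,0.05,0.03,0.75,-0.01,-0.63,1],[0,0.04,0.04,0.73,-0.02,-0.66,1],[0.01,0.03,0.04,0.7,-0.03,-0.68,1]],
  ],
)

```text
t: 11.55
ee_pos: [443.9, 187.5, 354.0]
orientation: [-2.013, -2.082, -1.183]
ft_force: [1.0, -0.3, -0.7]
width: 87.8
grasp_force: 0.0
```

Emit:
step_arm(
  targets=[
    [[0.01,0.02,0.04,0.67,-0.03,-0.71,1],[0.01,0.01,0.03,0.65,-0.03,-0.73,1],[0.02,0,0.03,0.62,-0.03,-0.75,1],[0.02,-0.01,0.03,0.59,-0.02,-0.77,1],[0.02,-0.02,0.03,0.56,-0.01,-0.79,1]],
  ],
)

```text
t: 12.18
ee_pos: [448.0, 187.4, 362.0]
orientation: [-2.225, -1.646, -1.388]
ft_force: [0.6, 0.2, -0.6]
width: 87.6
grasp_force: 0.0
```

Emit:
step_arm(
  targets=[
    [[0.01,-0.02,0.02,0.54,0,-0.81,1],[0.01,-0.03,0.02,0.51,0.02,-0.83,1],[0.01,-0.04,0.01,0.48,0.04,-0.84,1],[0.01,-0.05,0.01,0.46,0.06,-0.86,1],[0,-0.06,0,0.44,0.08,-0.87,1]],
  ],
)

```text
t: 12.8
ee_pos: [450.0, 177.4, 364.9]
orientation: [-2.441, -1.181, -1.505]
ft_force: [0.2, -0.3, -0.2]
width: 87.9
grasp_force: 0.0
```

Emit:
step_arm(
  targets=[
    [[0,-0.06,0,0.42,0.11,-0.87,1],[-0.01,-0.07,-0.01,0.4,0.13,-0.88,1],[-0.02,-0.07,-0.02,0.39,0.16,-0.88,1],[-0.02,-0.07,-0.02,0.37,0.19,-0.88,1],[-0.03,-0.07,-0.03,0.36,0.22,-0.88,1]],
  ],
)

```text
t: 13.42
ee_pos: [445.9, 160.3, 360.9]
orientation: [-2.642, -0.693, -1.514]
ft_force: [0.1, -0.8, -0.4]
width: 88.0
grasp_force: 0.0
```

```bash
sed -i 's/T=np.radians(35)/T=np.radians(50)/; s/G=np.c_/y=y if y@M[:,1]>0 else -y; G=np.c_/' s.py; python3 s.py 559 151 144 0
```

```text
t 13.43 q [ 0.33  0.24  2.25  3.28  0.36 -1.91] tcp [445.9 160.3 360.9] grasp pt [578.9 197.9 274.5] z [ 0.816  0.231 -0.53 ] y [ 0.385 -0.901  0.2  ] w 88.0 F [ 0.1 -0.8 -0.4]
goal tcp [434.1 151.  248.8] shift rows [-0.236 -0.186 -2.243] turn rows [ 2.472  2.366 -5.933]
```

Emit:
step_arm(
  targets=[
    [[-0.024,-0.019,-0.15,0.353,0.338,-0.848,1],[-0.024,-0.019,-0.15,0.353,0.338,-0.848,1],[-0.024,-0.019,-0.15,0.353,0.338,-0.848,1],[-0.024,-0.019,-0.15,0.353,0.338,-0.848,1],[-0.024,-0.019,-0.15,0.353,0.338,-0.848,1]],
  ],
)

```text
t: 14.05
ee_pos: [440.0, 155.7, 323.2]
orientation: [-2.804, -0.201, -1.389]
ft_force: [-0.4, -0.1, 0.4]
width: 88.0
grasp_force: 0.0
```

Emit:
step_arm(
  targets=[
    [[-0.024,-0.019,-0.3,0.353,0.338,-0.848,1],[-0.024,-0.019,-0.3,0.353,0.338,-0.848,1],[-0.024,-0.019,-0.3,0,0,0,1],[-0.024,-0.019,-0.3,0,0,0,1],[-0.024,-0.019,-0.29,0,0,0,1]],
  ],
)

```text
t: 14.68
ee_pos: [434.1, 151.0, 248.5]
orientation: [-2.846, -0.003, -1.328]
ft_force: [-0.2, -0.5, -0.5]
width: 87.7
grasp_force: 0.0
```

```bash
python3 s.py 635.5 151 80 0
```

```text
t 14.68 q [ 0.39  0.49  2.28  3.74  0.54 -1.84] tcp [434.1 151.  248.5] grasp pt [559.  151.3 143.8] z [ 0.766  0.001 -0.642] y [ 0.002 -1.     0.   ] w 87.7 F [-0.2 -0.5 -0.5]
goal tcp [510.6 151.  184.8] shift rows [ 1.531 -0.    -1.274] turn rows [ 0.004  0.01  -0.03 ]
```

Emit:
step_arm(
  targets=[
    [[0.36,0,-0.3,0,0,0,1],[0.36,0,-0.3,0,0,0,1],[0.36,0,-0.3,0,0,0,1],[0.3,0,-0.25,0,0,0,1],[0.15,0,-0.124,0,0,0,1]],
  ],
)

```text
t: 15.3
ee_pos: [511.2, 151.1, 184.4]
orientation: [-2.847, -0.003, -1.327]
ft_force: [-0.5, 0.3, -0.5]
width: 87.7
grasp_force: 0.0
```

Emit:
step_arm(
  targets=[
    [[0,0,0,0,0,0,0.6],[0,0,0,0,0,0,0.3],[0,0,0,0,0,0,0.3],[0,0,0,0,0,0,0.3],[0,0,0,0,0,0,0.3]],
  ],
)

```text
t: 15.92
ee_pos: [510.3, 151.3, 185.2]
orientation: [-2.846, -0.004, -1.328]
ft_force: [-2.2, -0.4, 3.4]
width: 62.9
grasp_force: 30.0
```

```bash
cat > t.py <<'E'
from h import *
im,K,E=grab("top"); h,s,v=hsv(im); w=(s<60)&(v>140)
import sys
c=blob(w,tuple(map(float,sys.argv[1:3]))); print("tum",cv2.boundingRect(c),cyl(c,K,E,float(sys.argv[3]),32))
cv2.imwrite("pics/"+sys.argv[4],cv2.resize(im[180:340,150:450],None,fx=2.6,fy=2.6,interpolation=cv2.INTER_CUBIC))
E
python3 s.py; python3 t.py 273 232 115 t2.png
```

```text
t 15.93 q [ 0.32  0.68  2.13  3.61  0.56 -1.77] tcp [510.3 151.3 185.2] grasp pt [635.2 151.6  80.5] z [ 0.766  0.002 -0.642] y [ 0.003 -1.     0.001] w 62.9 F [-2.2 -0.4  3.4]
tum (257, 215, 30, 29) (array([635.41851574, 152.65793009]), np.float64(63.11839990582715))
```

View pics/t2.png

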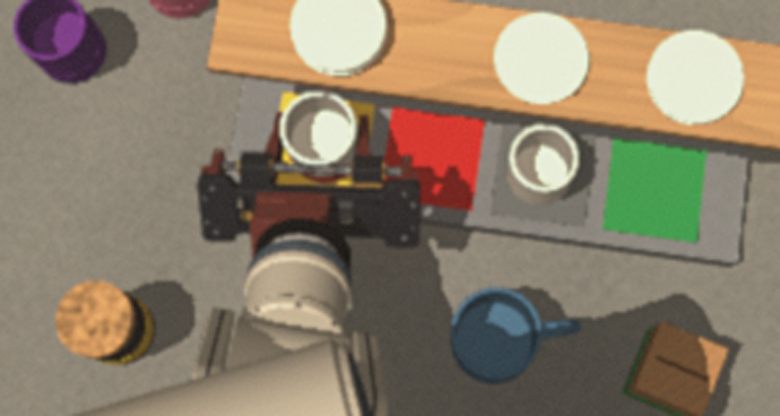

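The gripper holds the tumbler (width 62.9, crop centre about (320,130)). The red card is clear beside it, so I carry it sideways.

Emit:
step_arm(
  targets=[
    [[0,0,0.2,0,0,0,0.3],[0,0,0.2,0,0,0,0.3],[-0.01,-0.2,0,0,0,0,0.3],[-0.02,-0.4,0,0,0,0,0.3],[-0.02,-0.4,0,0,0,0,0.3]],
  ],
)

```text
t: 16.6
ee_pos: [507.7, 100.3, 204.9]
orientation: [-2.847, -0.004, -1.327]
ft_force: [1.0, 1.0, -1.3]
width: 63.2
grasp_force: 30.0
```

Emit:
step_arm(
  targets=[
    [[-0.02,-0.4,0,0,0,0,0.3],[-0.02,-0.3,0,0,0,0,0.3],[-0.014,-0.186,0,0,0,0,0.3],[0,0,0,0,0,0,0.3],[0,0,-0.1,0,0,0,0.3]],
  ],
)

```text
t: 17.23
ee_pos: [505.5, 57.1, 200.0]
orientation: [-2.846, -0.004, -1.328]
ft_force: [0.1, 0.1, -2.7]
width: 63.7
grasp_force: 30.0
```

```bash
python3 s.py 630 57.3 80.5 0; python3 t.py 317 237 130 t3.png
```

```text
t 17.23 q [ 0.11  0.63  2.19  3.3   0.56 -1.64] tcp [505.5  57.1 200. ] grasp pt [630.4  57.4  95.4] z [ 0.767  0.002 -0.642] y [ 0.003 -1.     0.001] w 63.7 F [ 0.1  0.1 -2.7]
goal tcp [505.1  57.3 185.3] shift rows [-0.007  0.003 -0.295] turn rows [ 0.008  0.011 -0.04 ]
tum (300, 220, 30, 26) (array([623.32326206,  57.65395261]), np.float64(62.822467737364086))
```

Emit:
step_arm(
  targets=[
    [[0,0,-0.12,0,0,0,0.3],[0,0,-0.08,0,0,0,0.3],[0,0,-0.04,0,0,0,0.3],[0,0,-0.04,0,0,0,0.3],[0,0,-0.03,0,0,0,0.3]],
  ],
)

```text
t: 17.9
ee_pos: [505.4, 57.0, 184.9]
orientation: [-2.845, -0.004, -1.331]
ft_force: [-7.1, 0.2, 12.5]
width: 63.1
grasp_force: 30.0
```

```bash
python3 s.py 630 57.3 80.5 0; python3 t.py 317 237 115 t3.png
```

```text
t 17.9 q [ 0.11  0.67  2.19  3.29  0.59 -1.63] tcp [505.4  57.  184.9] grasp pt [630.6  57.3  80.4] z [ 0.768  0.002 -0.641] y [ 0.003 -1.     0.001] w 63.1 F [-7.1  0.2 12.5]
goal tcp [505.1  57.3 185.3] shift rows [-0.006  0.006  0.007] turn rows [ 0.01   0.035 -0.04 ]
tum (301, 220, 29, 27) (array([626.75159652,  57.35684229]), np.float64(62.01188119551641))
```

Emit:
step_arm(
  targets=[
    [[0,0,0.01,0,0,0,0.85],[0,0,0,0,0,0,0.85],[0,0,0,0,0,0,0.85],[-0.1,0,0.08,0,0,0,0.85],[-0.3,0,0.25,0,0,0,0.85]],
  ],
)

```text
t: 18.58
ee_pos: [484.8, 56.9, 201.6]
orientation: [-2.847, -0.004, -1.327]
ft_force: [-0.9, -0.2, 0.1]
width: 74.8
grasp_force: 0.0
```

Emit:
step_arm(
  targets=[
    [[-0.4,0,0.34,0,0,0,0.9],[-0.4,0,0.34,0,0,0,0.9],[-0.4,0,0.34,0,0,0,0.9],[-0.4,0.2,0.34,0,0,0,1],[0,0.5,0.34,0,0,0,1]],
  ],
)

```text
t: 19.2
ee_pos: [402.5, 91.3, 287.0]
orientation: [2.849, 0.002, 1.324]
ft_force: [0.3, -1.5, 0.3]
width: 87.9
grasp_force: 0.0
```

```bash
cat > j.py <<'E'
from h import *
im,K,E=grab("side","sj.png"); h,s,v=hsv(im)
C=(-E[:3,:3].T@E[:3,3])[:2]
def near(c,z,r):
    Q=ray(c.reshape(-1,2),K,E,z)[:,:2]; u=Q.mean(0)-C;u/=np.hypot(*u);w=np.array([-u[1],u[0]])
    return u*((Q@u).max()-r)+w*((Q@w).max()+(Q@w).min())/2,np.ptp(Q@w),np.ptp(Q@u)
m=cv2.morphologyEx(((s>60)&(h>5)&(h<22)&(v>100)).astype(np.uint8),cv2.MORPH_OPEN,np.ones((3,3)))
c=blob(m,(366,400)); print("jar lid side",cv2.boundingRect(c),near(c,105,31))
c=blob((s<60)&(v>150),(325,262)); print("tum side",cv2.boundingRect(c),near(c,115,32))
E
python3 j.py; python3 t.py 317 237 115 t3.png; python3 s.py
```

```text
jar lid side (344, 380, 46, 47) (array([469.54521236, 328.53105913]), np.float64(62.594368791287366), np.float64(73.44443668826727))
tum side (304, 229, 50, 60) (array([631.89056728,  -7.06267104]), np.float64(95.38489178633506), np.float64(187.2181731322592))
tum (301, 220, 29, 30) (array([626.80469434,  57.36468364]), np.float64(61.78053322012409))
t 19.3 q [ 0.26  0.34  2.37  3.58  0.47 -1.8 ] tcp [404.6  93.1 288.4] grasp pt [529.8  93.7 184. ] z [ 0.768  0.004 -0.64 ] y [ 0.005 -1.    -0.   ] w 87.9 F [-0.   0.8  0.6]
```

View pics/sj.png

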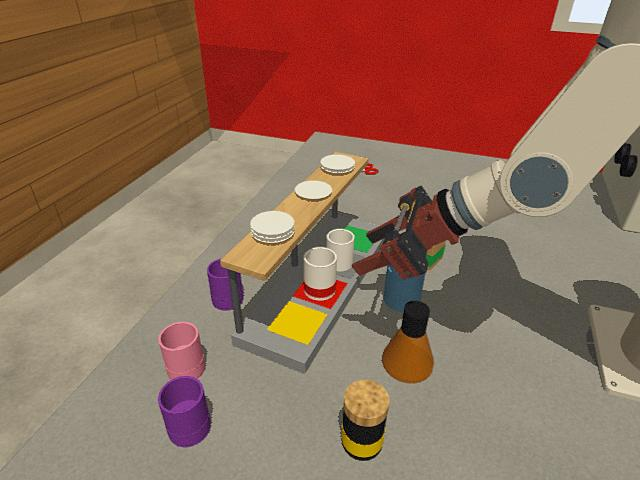

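```bash
python3 s.py 412.4 308 116 20
python3 - <<'E'
from h import *
im,K,E=grab("top"); h,s,v=hsv(im)
print(card(blob((h>20)&(h<34)&(s>130)&(v>90),(273,237)),K,E))
E
```

```text
t 19.3 q [ 0.26  0.34  2.37  3.58  0.47 -1.8 ] tcp [404.6  93.1 288.4] grasp pt [529.8  93.7 184. ] z [ 0.768  0.004 -0.64 ] y [ 0.005 -1.    -0.   ] w 87.9 F [-0.   0.8  0.6]
goal tcp [295.1 265.3 220.8] shift rows [-2.19   3.445 -1.352] turn rows [-0.016  0.05   4.931]
((640.6625366210938, 156.41268920898438), (84.26116943359375, 84.68135070800781), 84.19888305664062)
```

Emit:
step_arm(
  targets=[
    [[-0.22,0.35,0,0,0.005,0.5,1],[-0.22,0.35,0,0,0.005,0.5,1],[-0.22,0.35,0,0,0.005,0.5,1],[-0.22,0.35,0,0,0.005,0.5,1],[-0.22,0.35,0,0,0.005,0.5,1]],
  ],
)

```text
t: 19.98
ee_pos: [349.6, 179.0, 285.8]
orientation: [-2.773, -0.248, -1.288]
ft_force: [-0.1, -0.3, 1.3]
width: 87.7
grasp_force: 0.0
```

Emit:
step_arm(
  targets=[
    [[-0.22,0.35,-0.2,0,0.005,0.5,1],[-0.22,0.35,-0.3,0,0.005,0.5,1],[-0.22,0.35,-0.3,0,0.005,0.5,1],[-0.22,0.35,-0.3,0,0.005,0.5,1],[-0.21,0.3,-0.25,0,0.005,0.43,1]],
  ],
)

```text
t: 20.6
ee_pos: [295.3, 264.1, 217.9]
orientation: [-2.685, -0.472, -1.244]
ft_force: [-0.3, -0.3, 0.1]
width: 87.4
grasp_force: 0.0
```

```bash
python3 s.py 470 329 65 20
```

```text
t 20.6 q [ 0.81  0.55  2.41  3.69  0.71 -1.7 ] tcp [295.3 264.1 217.9] grasp pt [412.2 306.4 112.5] z [ 0.717  0.26  -0.647] y [ 0.341 -0.94   0.   ] w 87.4 F [-0.3 -0.3  0.1]
goal tcp [352.7 286.3 169.8] shift rows [ 1.148  0.445 -0.962] turn rows [ 0.026 -0.065  0.02 ]
```

Emit:
step_arm(
  targets=[
    [[0.27,0.1,-0.22,0.02,-0.06,0.02,1],[0.27,0.11,-0.22,0,0,0,1],[0.27,0.11,-0.22,0,0,0,1],[0.22,0.08,-0.2,0,0,0,1],[0.12,0.045,-0.1,0,0,0,1]],
  ],
)

```text
t: 21.22
ee_pos: [354.3, 286.6, 170.3]
orientation: [-2.681, -0.47, -1.251]
ft_force: [0.2, -0.6, -0.3]
width: 87.7
grasp_force: 0.0
```

Emit:
step_arm(
  targets=[
    [[0,0,0,0,0,0,0.6],[0,0,0,0,0,0,0.3],[0,0,0,0,0,0,0.3],[0,0,0,0,0,0,0.3],[0,0,0,0,0,0,0.3]],
  ],
)

```text
t: 21.85
ee_pos: [353.1, 286.6, 171.2]
orientation: [-2.68, -0.472, -1.252]
ft_force: [-2.3, -1.3, 4.0]
width: 61.4
grasp_force: 30.0
```

```bash
cat > jt.py <<'E'
from h import *
import sys
im,K,E=grab("top"); h,s,v=hsv(im)
br=cv2.morphologyEx(((s>70)&(h>5)&(h<25)&(v>70)).astype(np.uint8),cv2.MORPH_CLOSE,np.ones((3,3)))
c=blob(br,tuple(map(float,sys.argv[1:3]))); print("jar",cv2.boundingRect(c),cyl(c,K,E,float(sys.argv[3]),31))
E
python3 jt.py 187 303 105; python3 s.py
```

```text
jar (169, 288, 40, 38) (array([459.75953273, 334.03901946]), np.float64(86.45358817214031))
t 21.9 q [ 0.74  0.7   2.28  3.6   0.73 -1.66] tcp [353.1 286.6 171.2] grasp pt [470.6 329.3  66.5] z [ 0.721  0.262 -0.642] y [ 0.341 -0.94   0.   ] w 61.6 F [-2.  -1.9  5.3]
```

Emit:
step_arm(
  targets=[
    [[0,0,0.2,0,0,0,0.3],[0,0,0.3,0,0,0,0.3],[0,0,0.3,0,0,-0.3,0.3],[0,0,0.2,0,0,-0.5,0.3],[0,0,0,0,0,-0.5,0.3]],
  ],
)

```text
t: 22.52
ee_pos: [353.3, 286.8, 222.0]
orientation: [-2.729, -0.351, -1.275]
ft_force: [-0.0, -0.4, -2.8]
width: 61.5
grasp_force: 30.0
```

```bash
python3 s.py 640.7 156.4 116 0
```

```text
t 22.52 q [ 0.76  0.56  2.28  3.83  0.62 -1.82] tcp [353.3 286.8 222. ] grasp pt [474.2 318.5 117.4] z [ 0.742  0.195 -0.642] y [ 0.254 -0.967 -0.001] w 61.5 F [-0.  -0.4 -2.8]
goal tcp [515.8 156.4 220.8] shift rows [ 3.251 -2.607 -0.024] turn rows [-0.016  0.018 -3.673]
```

Emit:
step_arm(
  targets=[
    [[0.3,-0.23,0,0,0,-0.4,0.3],[0.4,-0.32,0,0,0,-0.45,0.3],[0.4,-0.32,0,0,0,-0.45,0.3],[0.4,-0.32,0,0,0,-0.45,0.3],[0.4,-0.32,0,0,0,-0.45,0.3]],
  ],
)

```text
t: 23.15
ee_pos: [448.7, 210.6, 221.1]
orientation: [-2.805, -0.145, -1.307]
ft_force: [0.2, 0.2, -2.9]
width: 61.2
grasp_force: 30.0
```

Emit:
step_arm(
  targets=[
    [[0.4,-0.32,0,0,0,-0.45,0.3],[0.4,-0.32,0,0,0,-0.45,0.3],[0.3,-0.24,0,0,0,-0.45,0.3],[0.2,-0.16,0,0,0,-0.12,0.3],[0.05,-0.057,0,0,0,0,0.3]],
  ],
)

```text
t: 23.78
ee_pos: [516.1, 156.0, 220.9]
orientation: [-2.846, -0.001, -1.328]
ft_force: [0.2, -0.6, -2.7]
width: 61.4
grasp_force: 30.0
```

```bash
python3 s.py 640.2 156.4 96.5 0
```

```text
t 23.77 q [ 0.33  0.6   2.12  3.7   0.49 -1.86] tcp [516.1 156.  220.9] grasp pt [641.  156.1 116.2] z [ 0.766  0.001 -0.642] y [ 0.001 -1.     0.   ] w 61.4 F [ 0.2 -0.6 -2.7]
goal tcp [515.3 156.4 201.3] shift rows [-0.015  0.008 -0.393] turn rows [ 0.001  0.01  -0.015]
```

Emit:
step_arm(
  targets=[
    [[-0.01,0.008,-0.15,0,0,0,0.3],[0,0,-0.1,0,0,0,0.3],[0,0,-0.06,0,0,0,0.3],[0,0,-0.04,0,0,0,0.3],[0,0,-0.03,0,0,0,0.3]],
  ],
)

```text
t: 24.4
ee_pos: [515.2, 156.9, 201.8]
orientation: [-2.846, -0.002, -1.329]
ft_force: [0.5, 0.2, -2.7]
width: 61.6
grasp_force: 30.0
```

```bash
python3 s.py; python3 j.py | head -0
python3 - <<'E'
from h import *
im,K,E=grab("side","p1.png")
E
```

```text
t 24.4 q [ 0.33  0.64  2.12  3.66  0.53 -1.81] tcp [515.2 156.9 201.8] grasp pt [640.2 157.   97.1] z [ 0.767  0.001 -0.642] y [ 0.001 -1.     0.   ] w 61.6 F [ 0.5  0.2 -2.7]Exception ignored on flushing sys.stdout:
BrokenPipeError: [Errno 32] Broken pipe
```

View pics/p1.png

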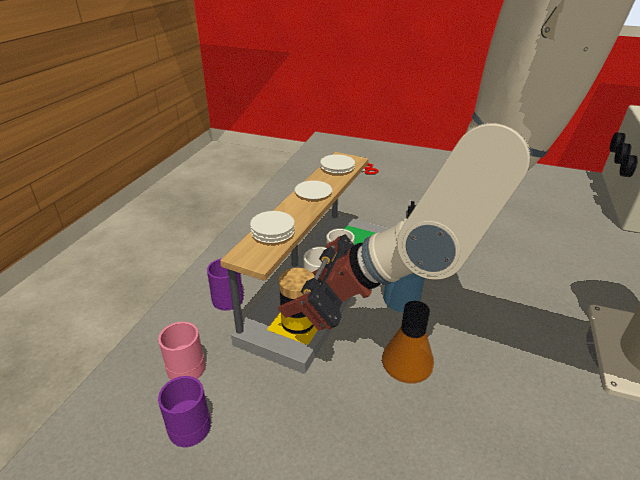

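The jar hangs about a millimetre over the yellow card (297,325) with no contact force yet. I lower it slowly, then release and back off.

Emit:
step_arm(
  targets=[
    [[0,0,-0.02,0,0,0,0.3],[0,0,-0.02,0,0,0,0.3],[0,0,-0.01,0,0,0,0.3],[0,0,0,0,0,0,0.3],[0,0,0,0,0,0,0.3]],
  ],
)

```text
t: 25.12
ee_pos: [515.6, 156.8, 200.7]
orientation: [-2.843, -0.001, -1.334]
ft_force: [-5.0, -0.6, 8.5]
width: 61.4
grasp_force: 30.0
```

Emit:
step_arm(
  targets=[
    [[0,0,0.01,0,0,0,0.85],[0,0,0,0,0,0,0.85],[0,0,0,0,0,0,0.85],[-0.1,0,0.08,0,0,0,0.85],[-0.3,0,0.25,0,0,0,0.85]],
  ],
)

```text
t: 25.75
ee_pos: [494.8, 156.6, 216.5]
orientation: [-2.847, -0.001, -1.328]
ft_force: [0.3, 0.5, 0.5]
width: 74.5
grasp_force: 0.0
```

Emit:
step_arm(
  targets=[
    [[-0.4,0,0.34,0,0,0,0.9],[-0.4,0,0.34,0,0,0,0.9],[-0.4,0,0.34,0,0,0,0.9],[-0.4,-0.2,0.34,0,0,0,1],[0,-0.5,0.3,0,0,0,1]],
  ],
)

```text
t: 26.38
ee_pos: [412.9, 121.8, 300.2]
orientation: [-2.846, -0.006, -1.327]
ft_force: [0.9, 0.7, 0.2]
width: 87.6
grasp_force: 0.0
```

```bash
sed -i 's/T=np.radians(50)/T=np.radians(float(sys.argv[5]))/' s.py
python3 - <<'E'
from ik import *
for n,g,h,t in(("carton",(449,-156,62),-21.4,40),("cpre",(401,-137,123),-21.4,40),("cpre45",(396,-135,119),-21.4,45),("carton45",(449,-156,62),-21.4,45),("green",(608.6,-142,92),-6.2,40),("green45",(608.6,-142,92),-6.2,45),("greenhi45",(608.6,-142,112),-6.2,45)):
    print(n,ik(g,h,t,[np.arctan2(g[1],g[0]),.5,2,3.2,.5]))
E
python3 s.py 396 -135 150 -21.4 45
```

```text
carton (array([-0.32,  0.67,  2.49,  3.2 ,  0.71]), np.float64(0.0))
cpre (array([-0.31,  0.4 ,  2.58,  3.23,  0.52]), np.float64(0.0027))
cpre45 (array([-0.3 ,  0.46,  2.58,  3.23,  0.65]), np.float64(0.02648))
carton45 (array([-0.31,  0.74,  2.52,  3.2 ,  0.9 ]), np.float64(0.0))
green (array([-0.27,  0.6 ,  2.13,  2.79,  0.3 ]), np.float64(0.0))
green45 (array([-0.27,  0.63,  2.16,  2.87,  0.44]), np.float64(0.0))
greenhi45 (array([-0.27,  0.58,  2.16,  2.84,  0.39]), np.float64(0.0))
t 26.38 q [ 0.33  0.32  2.33  3.77  0.43 -1.94] tcp [412.9 121.8 300.2] grasp pt [537.8 122.3 195.5] z [ 0.766  0.003 -0.643] y [ 0.004 -1.     0.   ] w 87.6 F [0.9 0.7 0.2]
goal tcp [288.7 -92.9 265.3] shift rows [-2.485 -4.296 -0.699] turn rows [ 0.235  1.236 -5.403]
```

```bash
python3 s.py 448 -155.4 160 -21.4 40
```

```text
t 26.38 q [ 0.33  0.32  2.33  3.77  0.43 -1.94] tcp [412.9 121.8 300.2] grasp pt [537.8 122.3 195.5] z [ 0.766  0.003 -0.643] y [ 0.004 -1.     0.   ] w 87.6 F [0.9 0.7 0.2]
goal tcp [ 350.4 -117.2  284.9] shift rows [-1.249 -4.78  -0.307] turn rows [ 0.466  2.472 -5.393]
```

Emit:
step_arm(
  targets=[
    [[-0.125,-0.48,0,0.047,0.247,-0.54,0.93],[-0.125,-0.48,0,0.047,0.247,-0.54,0.93],[-0.125,-0.48,0,0.047,0.247,-0.54,0.93],[-0.125,-0.48,0,0.047,0.247,-0.54,0.93],[-0.125,-0.48,0,0.047,0.247,-0.54,0.93]],
  ],
)

```text
t: 27.0
ee_pos: [382.6, 1.2, 299.9]
orientation: [2.831, -0.273, 1.175]
ft_force: [-0.7, 0.1, 0.8]
width: 81.7
grasp_force: 0.0
```

Emit:
step_arm(
  targets=[
    [[-0.125,-0.48,0,0.047,0.247,-0.54,0.93],[-0.125,-0.48,0,0.047,0.247,-0.54,0.93],[-0.125,-0.48,0,0.047,0.247,-0.54,0.93],[-0.125,-0.48,-0.15,0.047,0.247,-0.54,0.93],[-0.125,-0.46,-0.15,0.047,0.247,-0.54,0.93]],
  ],
)

```text
t: 27.62
ee_pos: [351.6, -117.5, 284.8]
orientation: [2.786, -0.532, 1.016]
ft_force: [0.5, -0.7, 0.5]
width: 81.9
grasp_force: 0.0
```

```bash
python3 s.py 448 -155.4 62 -21.4 40;python3 - <<'E'
from h import *
im,K,E=grab("side","c1.png")
E
```

```text
t 27.62 q [-0.35  0.27  2.43  3.22  0.26 -1.62] tcp [ 351.6 -117.5  284.8] grasp pt [ 449.1 -156.2  160.1] z [ 0.598 -0.237 -0.765] y [-0.369 -0.93   0.   ] w 81.9 F [ 0.5 -0.7  0.5]
goal tcp [ 350.4 -117.2  186.9] shift rows [-0.023  0.006 -1.959] turn rows [0.008 0.017 0.06 ]
```

View pics/c1.png

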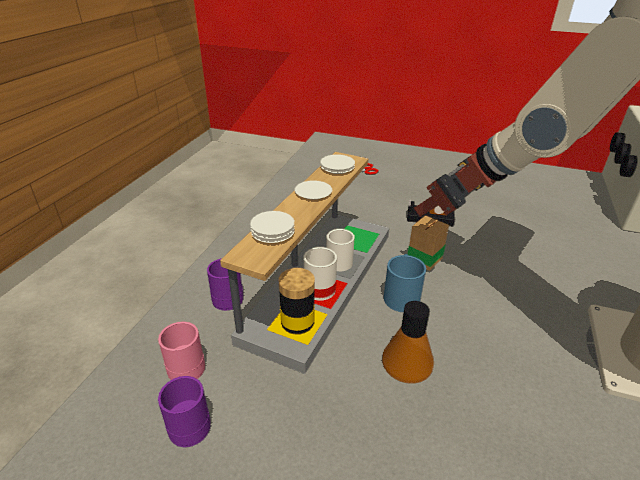

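The jar stands on yellow (298,300) and the tumbler on red (320,275). The gripper is straight over the carton (430,235), so I descend.

Emit:
step_arm(
  targets=[
    [[-0.01,0,-0.4,0,0.01,0.06,0.93],[-0.013,0.006,-0.45,0,0,0,0.93],[0,0,-0.45,0,0,0,0.93],[0,0,-0.4,0,0,0,0.93],[0,0,-0.26,0,0,0,0.93]],
  ],
)

```text
t: 28.3
ee_pos: [351.0, -116.3, 186.2]
orientation: [2.79, -0.524, 1.015]
ft_force: [-0.1, -0.8, -0.3]
width: 81.6
grasp_force: 0.0
```

Emit:
step_arm(
  targets=[
    [[0,0,0,0,0,0,0.8],[0,0,0,0,0,0,0.5],[0,0,0,0,0,0,0.3],[0,0,0,0,0,0,0.3],[0,0,0,0,0,0,0.3]],
  ],
)

```text
t: 28.92
ee_pos: [351.5, -116.9, 187.1]
orientation: [2.788, -0.525, 1.018]
ft_force: [-2.3, 1.5, 7.4]
width: 59.8
grasp_force: 30.0
```

```bash
cat > c.py <<'E'
from h import *
im,K,E=grab("top"); h,s,v=hsv(im)
br=cv2.morphologyEx(((s>90)&(h>5)&(h<25)&(v>70)).astype(np.uint8),cv2.MORPH_CLOSE,np.ones((3,3)))
c=blob(br,(411,321)); P=ray(c.reshape(-1,2),K,E,95)[:,:2]; print("carton",cv2.boundingRect(c),cv2.minAreaRect(P.astype(np.float32)))
E
python3 s.py; python3 c.py
```

```text
t 28.93 q [-0.35  0.61  2.44  3.17  0.61 -1.58] tcp [ 351.5 -116.9  187.1] grasp pt [ 449.4 -155.1   62.4] z [ 0.6   -0.235 -0.765] y [-0.364 -0.931  0.   ] w 59.8 F [-2.3  1.5  7.4]
carton (393, 303, 36, 33) ((454.9337158203125, -151.46182250976562), (71.20909881591797, 51.34260940551758), 68.0257339477539)
```

Emit:
step_arm(
  targets=[
    [[0,0,0.2,0,0,0,0.3],[0,0,0.3,0,0,0,0.3],[0,0,0.3,0,0,0.3,0.3],[0,0,0.25,0,0,0.5,0.3],[0,0,0,0,0,0.5,0.3]],
  ],
)

```text
t: 29.6
ee_pos: [351.7, -117.0, 240.3]
orientation: [2.835, -0.4, 1.035]
ft_force: [0.4, 0.3, -1.8]
width: 60.0
grasp_force: 30.0
```

```bash
python3 s.py 610.6 -141.8 112.4 -6.2 40
```

```text
t 29.6 q [-0.37  0.42  2.44  3.    0.43 -1.51] tcp [ 351.7 -117.   240.3] grasp pt [ 452.6 -146.2  115.7] z [ 0.619 -0.179 -0.765] y [-0.277 -0.961  0.001] w 60.0 F [ 0.4  0.3 -1.8]
goal tcp [ 506.4 -130.5  237.3] shift rows [ 3.096 -0.269 -0.061] turn rows [0.019 0.029 2.471]
```

Emit:
step_arm(
  targets=[
    [[0.2,-0.02,0,0,0,0.5,0.3],[0.3,-0.03,0,0,0,0.5,0.3],[0.35,-0.03,0,0,0,0.5,0.3],[0.4,-0.04,0,0,0,0.5,0.3],[0.4,-0.04,0,0,0,0.47,0.3]],
  ],
)

```text
t: 30.22
ee_pos: [434.4, -125.1, 239.5]
orientation: [2.913, -0.158, 1.06]
ft_force: [0.1, 0.1, -2.2]
width: 59.5
grasp_force: 30.0
```

Emit:
step_arm(
  targets=[
    [[0.4,-0.03,0,0,0,0,0.3],[0.4,-0.03,0,0,0,0,0.3],[0.35,-0.03,0,0,0,0,0.3],[0.2,-0.02,0,0,0,0,0.3],[0.09,0,0,0,0,0,0.3]],
  ],
)

```text
t: 30.85
ee_pos: [506.3, -130.5, 238.9]
orientation: [2.913, -0.159, 1.06]
ft_force: [0.1, -0.8, -2.2]
width: 60.1
grasp_force: 30.0
```

```bash
python3 s.py 610.6 -141.8 92.4 -6.2 40
```

```text
t 30.85 q [-0.31  0.52  2.13  2.57  0.23 -1.16] tcp [ 506.3 -130.5  238.9] grasp pt [ 610.5 -142.   114.1] z [ 0.639 -0.071 -0.766] y [-0.109 -0.994  0.001] w 60.1 F [ 0.1 -0.8 -2.2]
goal tcp [ 506.4 -130.5  217.3] shift rows [ 0.002 -0.    -0.433] turn rows [ 0.008 -0.001  0.017]
```

Emit:
step_arm(
  targets=[
    [[0,0,-0.15,0,0,0,0.3],[0,0,-0.12,0,0,0,0.3],[0,0,-0.07,0,0,0,0.3],[0,0,-0.05,0,0,0,0.3],[0,0,-0.03,0,0,0,0.3]],
  ],
)

```text
t: 31.48
ee_pos: [506.1, -130.5, 217.8]
orientation: [2.913, -0.159, 1.06]
ft_force: [0.3, -0.1, -2.2]
width: 59.6
grasp_force: 30.0
```

Emit:
step_arm(
  targets=[
    [[0,0,-0.02,0,0,0,0.3],[0,0,-0.02,0,0,0,0.3],[0,0,-0.01,0,0,0,0.3],[0,0,0,0,0,0,0.3],[0,0,0,0,0,0,0.3]],
  ],
)

```text
t: 32.1
ee_pos: [506.2, -130.5, 216.8]
orientation: [2.911, -0.159, 1.066]
ft_force: [-8.1, 0.9, 14.4]
width: 60.1
grasp_force: 30.0
```

```bash
python3 s.py
```

```text
t 32.1 q [-0.31  0.57  2.13  2.67  0.28 -1.27] tcp [ 506.2 -130.5  216.8] grasp pt [ 610.8 -142.1   92.4] z [ 0.642 -0.071 -0.764] y [-0.109 -0.994  0.   ] w 60.1 F [-8.1  0.9 14.4]
```

Emit:
step_arm(
  targets=[
    [[0,0,0.01,0,0,0,0.83],[0,0,0,0,0,0,0.83],[0,0,0,0,0,0,0.83],[-0.1,0.01,0.12,0,0,0,0.83],[-0.25,0.03,0.3,0,0,0,0.83]],
  ],
)

```text
t: 32.72
ee_pos: [488.3, -128.4, 236.8]
orientation: [2.914, -0.159, 1.059]
ft_force: [1.0, -0.4, 0.8]
width: 72.8
grasp_force: 0.0
```

Emit:
step_arm(
  targets=[
    [[-0.4,0.04,0.48,0,0,0,0.9],[-0.4,0.04,0.48,0,0,0,0.9],[-0.4,0.04,0.48,0,0,0,0.9],[-0.5,0,0.6,0,0,0,0.9],[-0.5,0,0.6,0,0,0,0.9]],
  ],
)

```text
t: 33.35
ee_pos: [399.0, -121.8, 346.4]
orientation: [2.918, -0.155, 1.07]
ft_force: [1.5, -0.4, -0.6]
width: 79.0
grasp_force: 0.0
```

```bash
python3 s.py
python3 - <<'E'
from h import *
im,K,E=grab("top"); h,s,v=hsv(im)
cv2.imwrite("pics/f1.png",cv2.resize(im[180:340,150:450],None,fx=2.6,fy=2.6,interpolation=cv2.INTER_CUBIC))
w=(s<60)&(v>140)
for n,p,z,r in(("tum",(317,237),115,32),("cup",(358,242),102,29)):
    c=blob(w,p); print(n,cv2.boundingRect(c),cyl(c,K,E,z,r))
G=(h>40)&(h<85)&(s>100)&(v>40)
ca=card(blob(G,(403,252)),K,E); print("green visible",ca)
# expected image points of things if perfectly placed: card-centre object tops
for n,p in(("jar top",(640.7,156.4,135)),("tum top",(630.2,57.3,115)),("carton top",(608.8,-141.6,125))): print(n,proj(p,K,E).round(1))
im2,K2,E2=grab("side","f2.png")
E
```

```text
t 33.35 q [-0.38  0.16  2.3   1.56  0.18 -0.19] tcp [ 399.  -121.8  346.4] grasp pt [ 503.8 -131.9  222. ] z [ 0.643 -0.062 -0.763] y [-0.104 -0.995 -0.006] w 79.0 F [ 1.5 -0.4 -0.6]
tum (301, 220, 29, 30) (array([626.81006912,  57.36425283]), np.float64(61.78442571020467))
cup (345, 228, 28, 29) (array([618.86783762, -38.28738642]), np.float64(59.51020346433175))
green visible ((608.3948974609375, -142.08929443359375), (81.84380340576172, 82.1285171508789), 83.65641784667969)
jar top [[269.2 223.9]]
tum top [[315.2 232.3]]
carton top [[407.4 244.1]]
```

View pics/f1.png

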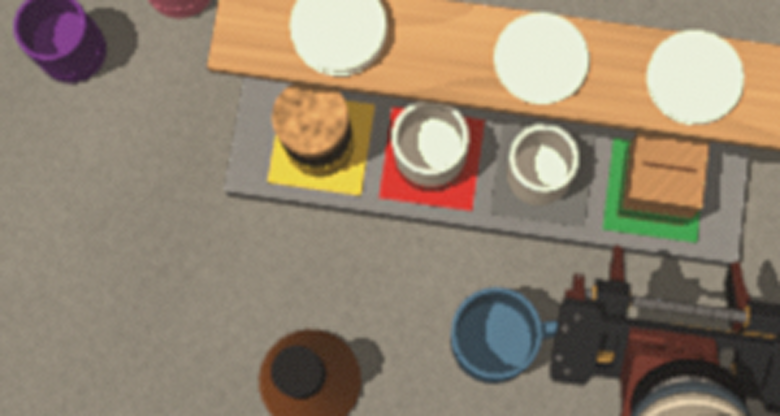

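View pics/f2.png

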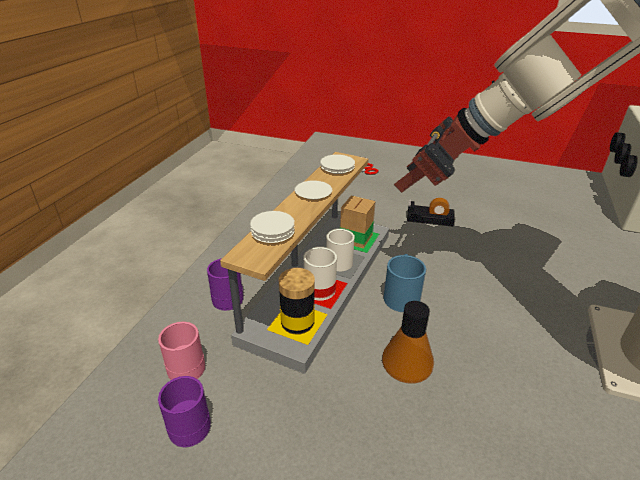

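The top crop shows carton, tumbler and jar on their own cards, with the lid at about (311,122). The side view shows all three upright and the cup in place. The lid looks a few mm forward, so I check it once in both views.

Run:
```python
from h import *
for n,seed,cs in(("top",(269,226),(407,244)),("side",(297,280),(358,212))):
    im,K,E=grab(n); h,s,v=hsv(im)
    m=((s>60)&(h>5)&(h<22)&(v>95)).astype(np.uint8)
    b=np.zeros_like(m); x,y=seed; b[y-(16 if n=="top" else 30):y+30,x-24:x+24]=1; m2=cv2.morphologyEx(m*b,cv2.MORPH_OPEN,np.ones((3,3)))
    c=blob(m2,seed); P=ray(c.reshape(-1,2),K,E,135)[:,:2]
    print(n,cv2.boundingRect(c),"far/lat",cyl(c,K,E,135,31),"ellipse c",ray([cv2.fitEllipse(cv2.convexHull(c))[0]],K,E,135).round(1))
    # dark body outline down to the yellow band foot: lateral middle
    x,y=cs; b[:]=0; b[y-25:y+20,x-25:x+25]=1
    if n=="side":
        g=((h>40)&(h<85)&(s>100)).astype(np.uint8); print("carton px",cv2.boundingRect(blob(m*b,cs)))
    print("foot expected px",proj([(640.7,156.4,30),(608.8,-141.6,125)],K,E).round(1).tolist())
```

```text
top (254, 210, 39, 33) far/lat (array([648.25472486, 147.20789049]), np.float64(89.26115062089058)) ellipse c [[640.9 140.6 135. ]]
foot expected px [[273.2, 234.5], [407.4, 244.1]]
side (279, 267, 36, 32) far/lat (array([639.25864391, 156.21736429]), np.float64(60.670215986209314)) ellipse c [[635.3 167.6 135. ]]
carton px (340, 195, 36, 37)
foot expected px [[296.8, 321.5], [358.2, 203.2]]
```

```bash
python3 -c "
from workcell import ctrl; print(ctrl.close_job())"
```

```text
the job is handed in; nothing more can be done
None
```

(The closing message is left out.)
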